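# Lock the stainer's sprung belt tensioner with its pin

## Robot

A 6-joint arm with a two-finger parallel gripper is mounted at the origin on the work surface. World frame = base frame: x ahead of the robot, y to its left, z up, the work surface at z = 0. Lengths are in m, angles in rad, forces in N, time in s.
With the tool pointing down it reaches from about 0.3 to 0.85 m from the base axis. Payload 4.2 kg.
Tool frame: the origin (TCP) lies midway between the tips of the shut fingers; the grasp point (between the pads) lies 19 mm behind it (ctrl.hold_point_z is the distance from the TCP to the grasp point, in m); z points along the fingers, y is the line along which they close (so a half turn about z gives the same grasp; the last joint's range is limited). The gripper opens to 91 mm and grips with 3 to 60 N. Pads are 32 mm wide; open, the fingers measure 118 mm over their backs; the gripper's body (76 mm by 178 mm) begins 60 mm behind the grasp point.
Start: joints at [1.212, 0.32, 1.565, -0, 1.257, -0.02], TCP at [0.191, 0.542, 0.214] pointing down, gripper open.
Joint ranges: [-3.11, 3.11], [-0.84, 2.01], [0.21, 2.61], [-1.34, 4.49], [0.05, 2.63], [-2.56, 2.56]. Speed limits (rad/s): [2.57, 2.57, 3.14, 3.14, 3.14, 3.14].

## Interface

Orientations are given as a 3x3 rotation matrix whose columns are the frame's x, y, z axes.
In Python, from cell import ctrl gives the robot as it stands.
- The arm moves only by the shell command python3 -m creep 'ROWS' [OPENING] [FORCE]. ROWS is JSON, a list of rows, each a list of 2 entries, a list of its own where there are three numbers: the shift along the tool's x, y, z in mm, then the turn about the tool's z in units of 5 degrees (1.0 is 5 degrees). In form: [[[dx, dy, dz], yaw], ...]. A call has exactly 10 rows; each row shifts and turns the commanded pose from where the row before left it, along the tool's axes as they then stand; what a row does not reach is not made up. A row lasts 1/8 s, in which the tool goes at most 62.5 mm and 10.7 degrees, less where a joint would pass 70% of its speed; a pose out of reach is approached as far as the arm can. A call is refused whole if a number of a shift passes 62.5 or a number of a turn 1, either way. A call with a gripper value outside its range is refused whole. OPENING is the finger opening in mm, from 0 to 91.2, set as the call begins (- or left out, the last holds). The fingers move at their own pace and stop on an object; FORCE is the grip in N (left out, the last holds). Time passes only in rows, so rows that do not move let the fingers close, or fill a call up. It gives the time, the measured TCP pose, the force, the opening and the grip force at its end, in the units of the state.
- ctrl.state(): the state, without advancing time (a new reading comes with each control period).
- ctrl.read_camera(name): name is "scene" or "top"; returns a dict with "img" (400x640x3 uint8, blue, green, red), "fx", "fy", "cx", "cy" (pixels), "xyz" and "orientation" of the camera in the world. Camera axes: x right, y up, looking along -z (the intrinsics and any distortion apply to the point x, -y, -z); pixel columns grow to the right and rows downward; lengths in m; the calibration is good to about 2 mm. A picture is of the moment at which its call begins. There is no depth.
- ctrl.job_done(): hands the job in; it is judged then, once.
The state is a dict: "t": time; "q": joint angles; "joint_vel": joint speeds; "joint_efforts": joint torques, N m; "eef_pos": TCP position; "ee_rot": TCP orientation; "ft_force": force on the tool from outside, world axes, zero at the start; "wrist_torque": the same for the moment, N m; "grip_width": opening from 0.0 (shut) to 1.0 (fully open); "finger_force": force on a finger pad.
Only numpy, scipy, OpenCV 4.12 (cv2) and the standard library are available. Lean on these libraries where they do the work, as an engineer would, in place of code of your own. Each camera call takes 0.05 s, during which the arm holds its last target. There are 200 camera calls.

## Task

The belt is off the slide stainer's drive: turn the sprung tension wheel counter-clockwise against its spring and, while it is held back, drop the flat-headed locking pin through the wheel's slot into the hole in the plate beneath. The pin must stand upright and fully home in the hole and keep the wheel from turning back once you let go. Leave the other things on the bench where they are.

Things in the scene. Friction and masses are not known exactly. Their poses are not given: they have to be found in the camera images.
- drive: fixed belt drive; origin on the bench under the wheel's axle. White deck 280 x 200 mm, 25 mm tall, reaching 100 mm to +x and 180 mm to -x of the axle; on it a dark steel locking plate 150 x 150 x 24 mm beneath the wheel (top face 49 mm above the bench) and, near the -x edge, a motor block with a pulley, 79 mm above the bench
- axle (a point): point on the wheel's upright axis at the height of the locking plate's top face. The plate's locking hole (15 mm round, 24 mm deep, floor 25 mm above the bench) is 55 mm from this axis, 1.05 to 1.45 rad counter-clockwise (from above) of the slot at rest: it differs from start to start and is hidden under the wheel, so find it by feel, e.g. probe every 2 mm
- tension_wheel (a joint): turn (rad) of the level aluminium wheel, 140 mm across, 12 mm thick, underside 2 mm above the plate, top 63 mm above the bench, hub 8 mm higher. 0 at rest, grows counter-clockwise from above, stop at 1.8. A spring drives it back to 0: 0.08 N m at rest, 0.10 more per rad (about 3.5 N at 55 mm radius at the lock, so a pin pushing it rubs on it up and down with up to 3 N)
- slot (a point): middle of the wheel's one slot, 55 mm from the axis, 57 mm above the bench, turning with the wheel; x points outward. The slot is 34 mm wide with parallel sides, runs in from the rim to 36 mm from the axis and is open above and below: a pin stood in it on the plate can push its side and turn the wheel; with the pin in the hole the side rests on the pin
- pin_head (a point): centre of the head of the steel locking pin (about 90 g): a flat tab 26 (x) by 14 (y, the way to grasp it) by 30 mm tall, on a round 12 mm shaft 60 mm long with a foot bevelled by 1.5 mm; z points from tip to head. It starts upright, loose, 25 mm deep in a fixed grey stand (50 x 50 x 35 mm) left or right of the drive
- pin_tip (a point): centre of the foot of the locking pin, 75 mm below the centre of its head; same axes as the head
- dowel: plain steel dowel, NOT the locking pin: 16 mm thick round shaft with a round 26 mm knob, 72 mm tall, upright in the other stand; a bystander; its origin is at its underside
- spare_pulley: loose aluminium pulley, 48 mm across, 18 mm tall, lying on the drive's deck on the side towards the robot; a bystander; its origin is at its underside
- beaker: open glass beaker, 68 mm across, 85 mm tall; a bystander; its origin is at its underside
- stain_jar: amber glass jar with a white cap, 64 mm across, 85 mm tall; a bystander; its origin is at its underside
- screwdriver: screwdriver lying on the bench; a bystander; its origin is at its underside
- wrench: wrench lying on the bench; a bystander; its origin is at its underside

How it is judged:
By the outcome, as a careful person would: the job done as asked, in the order asked, and still so for the second after the job is handed in, with the robot touching nothing.
It also fails if it takes over 67 s, if anything falls off the work surface, if the arm or the gripper's body presses on something with over 40 N, if the wrist force passes 120 N, or if a joint passes its speed limit or range.

## Working session

There is one attempt and no reset: what is moved stays moved. The work goes in short steps, Python scripts to look and compute and a shell command to move; the robot and the scene stay as the last step left them, time stands still between calls to the robot, and variables do not carry over. Pictures are saved under pics/ and viewed, at most 10 in all, crops included, and the job is handed in when it is done.

```bash
ls; mkdir -p pics; python3 - <<'E'
from cell import ctrl
import cv2,json
for n in("scene","top"):
    c=ctrl.read_camera(n);cv2.imwrite(f"pics/{n}0.png",c["img"]);print({k:v for k,v in c.items() if k!="img"})
s=ctrl.state();print(s,ctrl.hold_point_z)
E
```

```text
pics
{'fx': 472.3910762528733, 'fy': 472.3910762528733, 'cx': 316.2884223532464, 'cy': 196.77877921053664, 'xyz': array([ 1.52591237, -0.79071468,  0.84460651]), 'orientation': array([[ 6.36897773e-01, -4.00100999e-01,  6.58999558e-01],
       [ 7.70947877e-01,  3.31388990e-01, -5.43894023e-01],
       [-7.72656579e-04,  8.54459202e-01,  5.19517926e-01]])}
{'fx': 427.6624930178092, 'fy': 427.6624930178092, 'cx': 321.48392879826713, 'cy': 199.31306504317422, 'xyz': array([ 0.43595479, -0.01380756,  1.21663178]), 'orientation': array([[-0.00999084,  0.99168475, -0.12830255],
       [-0.99994013, -0.01048097, -0.00314545],
       [-0.00446403,  0.12826344,  0.99173009]])}
{'t': 0.1, 'q': array([ 1.21197455e+00,  3.20269164e-01,  1.56553427e+00,  4.10345273e-05,
        1.25738310e+00, -2.00484183e-02]), 'joint_vel': array([ 0.00175308, -0.00062797, -0.00435403, -0.00053064, -0.00170211,
       -0.00051272]), 'joint_efforts': array([ 4.72710690e-05, -4.13325870e+01, -2.32507986e+01,  7.30614876e-02,
        4.22227965e-02, -3.33612604e-05]), 'eef_pos': array([0.19095061, 0.54190735, 0.21318952]), 'ee_rot': array([[-9.43158791e-01,  3.32341903e-01, -5.96275438e-04],
       [ 3.32342430e-01,  9.43157634e-01, -1.47866241e-03],
       [ 7.09602522e-05, -1.59278108e-03, -9.99998729e-01]]), 'ft_force': array([ 0.58980957, -0.19616502,  0.93473484]), 'wrist_torque': array([ 0.04101887, -0.03924373, -0.02064157]), 'finger_force': 0.0, 'grip_width': 0.9977189220402531} 0.0188
```

View pics/scene0.png

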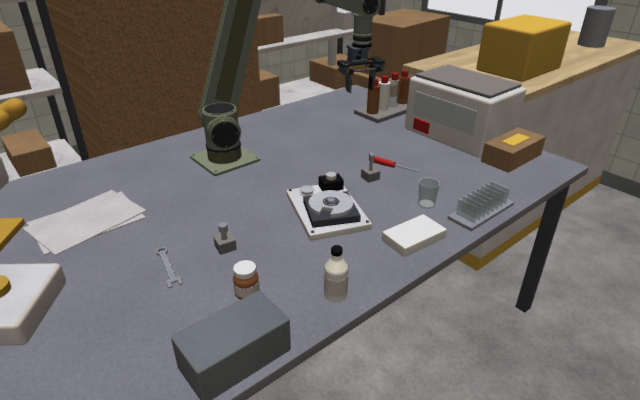

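View pics/top0.png

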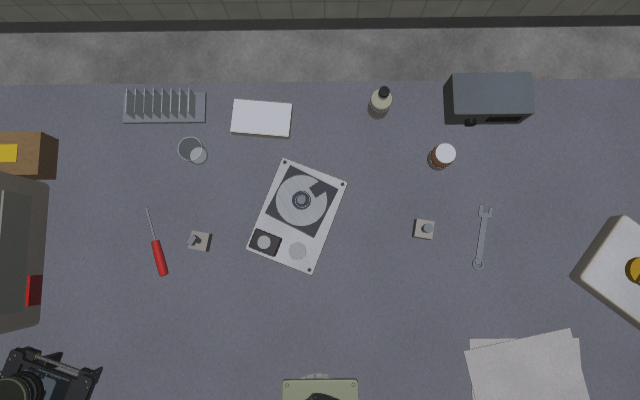

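The locking pin (flat tab) is in the left stand at top pixel (199,241), and the dowel is at (425,229). The drive's wheel is at (301,200), with its slot at about (318,186). I'll zoom in on these.

```bash
python3 - <<'E'
import cv2,numpy as np
t=cv2.imread("pics/top0.png");s=cv2.imread("pics/scene0.png")
a=cv2.resize(t[150:280,240:355],None,fx=4,fy=4,interpolation=2)
b=cv2.resize(t[222:262,180:220],None,fx=8,fy=8,interpolation=2)[:,:320]
c=cv2.resize(s[145:190,350:395],None,fx=5,fy=5,interpolation=2)
o=np.zeros((560,800,3),np.uint8);o[:520,:460]=a;o[:320,470:790]=b;o[325:550,470:695]=c
cv2.imwrite("pics/z.png",o)
E
```

```text
(no output)
```

View pics/z.png

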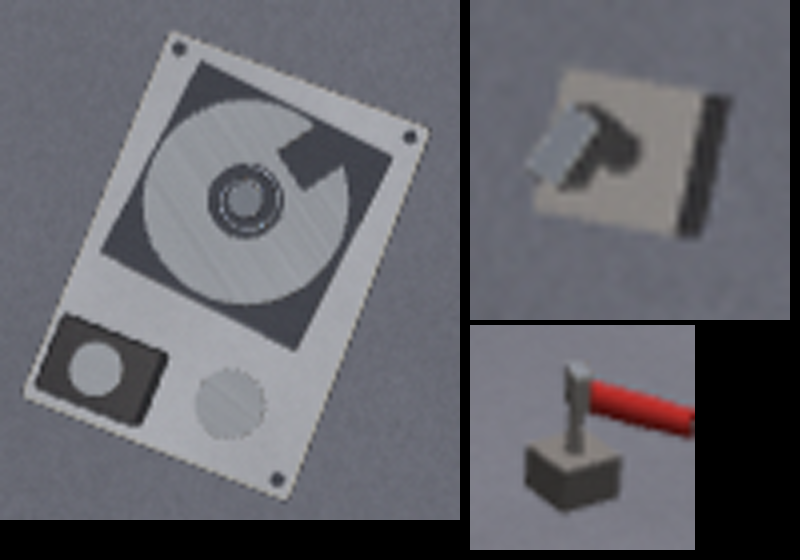

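```bash
cat > h.py <<'E'
import numpy as np,cv2
from cell import ctrl
def ray(c,u,v,z):
    d=c["orientation"]@np.array([(u-c["cx"])/c["fx"],-(v-c["cy"])/c["fy"],-1.])
    return c["xyz"]+d*(z-c["xyz"][2])/d[2]
def project(c,p):
    q=c["orientation"].T@(np.array(p)-c["xyz"]);return np.array([c["cx"]-c["fx"]*q[0]/q[2],c["cy"]+c["fy"]*q[1]/q[2]])
E
python3 - <<'E'
from h import *
c=ctrl.read_camera("top");g=cv2.cvtColor(c["img"],6)
cs=ctrl.read_camera("scene");gs=cv2.cvtColor(cs["img"],6)
Z=lambda x,y:(240+x/4-.4,150+y/4-.4)
# deck corners (z=25)
P=[ray(c,*Z(*p),.025)[:2] for p in[(168,31),(428,128),(288,499),(24,395)]]
for i in range(4):print("deck",P[i].round(4),np.linalg.norm(P[i]-P[i-1]).round(4))
ex=(P[0]+P[1]-P[2]-P[3]);ex/=np.linalg.norm(ex)
print("axle via deck",np.mean(P,0)+ex*-.04, np.mean(P,0)+ex*.04,ex)
# wheel contour per view: edge points along radial directions projected from guess
for n,cc,gg in(("top",c,g),("scene",cs,gs)):
    ctr=ray(c,301.4,200,.063)
    for it in range(4):
        pts=[]
        for a in np.arange(0,2*np.pi,.05):
            r=np.arange(.062,.078,.0005)
            uv=np.array([project(cc,ctr+np.array([k*np.cos(a),k*np.sin(a),0])) for k in r],np.float32)
            v=cv2.remap(gg.astype(np.float32),uv[:,0],uv[:,1],1).ravel()
            d=v[:-8]-v[8:]; i=d.argmax()
            if d[i]>40: pts.append((ctr[:2]+r[i+4]*np.array([np.cos(a),np.sin(a)])))
        pts=np.array(pts)
        A=np.c_[2*pts,np.ones(len(pts))];s=np.linalg.lstsq(A,(pts**2).sum(1),rcond=None)[0]
        ctr=np.array([s[0],s[1],.063])
    print(n,len(pts),ctr.round(4),"r",np.sqrt(s[2]+s[0]**2+s[1]**2).round(4))
    sl=[]
    for a in np.arange(0,2*np.pi,.02):
        uv=project(cc,ctr+.06*np.array([np.cos(a),np.sin(a),0]));v=cv2.getRectSubPix(gg,(1,1),tuple(map(float,uv)))[0,0]
        if v<(120): sl.append(a)
    print("slot angles",np.round(sl,2))
h=[ray(c,180+(x-470)/8-.44,222+y/8-.44,.1) for x,y in[(573,107),(600,122),(553,187),(527,168)]]
print("head",np.mean(h,0).round(4),"long",(h[3]+h[2]-h[0]-h[1])/2,"stand",ray(c,199-.3,241-.3,.035).round(4))
h=[ray(cs,350+(x-470)/5-.4,145+(y-325)/5-.4,.1) for x,y in[(577,366)]]
print("head scene",h)
E
```

```text
deck [0.7118 0.1023] 0.275
deck [ 0.6398 -0.0815] 0.1974
deck [0.3825 0.0192] 0.2763
deck [0.4553 0.2016] 0.1964
axle via deck [0.51008851 0.07491919] [0.58464086 0.04590287] [ 0.93190435 -0.36270412]
top 114 [0.5843 0.0456 0.063 ] r 0.0698
slot angles [5.02 5.04 5.06 5.08 5.1  5.12 5.14 5.16 5.18 5.2  5.22 5.24 5.26 5.28
 5.3  5.32 5.34 5.36 5.38 5.4  5.42 5.44 5.46 5.48 5.5  5.52 5.54 5.56
 5.58 5.6 ]
scene 85 [0.5829 0.047  0.063 ] r 0.071
slot angles [5.02 5.04 5.06 5.08 5.1  5.12 5.14 5.16 5.18 5.2  5.22 5.24 5.26 5.28
 5.3  5.32 5.34 5.36 5.38 5.4  5.42 5.44 5.46 5.48 5.5  5.52 5.54 5.56]
head [0.4777 0.3301 0.1   ] long [-0.02028365  0.01456346  0.        ] stand [0.4774 0.3294 0.035 ]
head scene [array([0.47263151, 0.3328746 , 0.1       ])]
```

The axle is at about (0.584, 0.046), the slot at rest points to about -0.97 rad, and the pin is at about (0.4775, 0.330) with its grasp axis at about 54°. Moving now.

```bash
cat >> h.py <<'E'
def togo(p):
    s=ctrl.state();return (s["ee_rot"].T@(np.array(p)-s["eef_pos"])*1000).round(1)
def rep():
    s=ctrl.state();print("t",round(s["t"],2),"p",(s["eef_pos"]*1000).round(1),"F",s["ft_force"].round(1),"yaw",np.degrees(np.arctan2(s["ee_rot"][1,1],s["ee_rot"][0,1])).round(1),s["grip_width"],s["finger_force"])
E
python3 -m creep '[[[-34,-10.5,4],0],[[-34,-10.5,4],0],[[-34,-10.5,4],0],[[-34,-10.5,4],0],[[-34,-10.5,4],0],[[-34,-10.5,4],0],[[-34,-10.5,4],0],[[-34,-10.5,4],0],[[-34,-10.5,4],0],[[-34,-10.5,4],0]]' 60 20
python3 -m creep '[[[0,0,0],0.83],[[0,0,0],0.83],[[0,0,0],0.83],[[0,0,0],0.83],[[0,0,0],0],[[0,0,0],0],[[0,0,0],0],[[0,0,0],0],[[0,0,0],0],[[0,0,0],0]]'
python3 -c "
from h import *
rep();print(togo([.4775,.330,.066]))
c=ctrl.read_camera('top');cv2.imwrite('pics/g1.png',cv2.resize(c['img'][190:290,150:270],None,fx=5,fy=5))"
```

```text
t: 1.45
eef_pos: [0.4777, 0.3295, 0.1736]
ee_rot: [[-0.943, 0.332, -0.0], [0.332, 0.943, -0.0], [0.0, -0.0, -1.0]]
ft_force: [-0.5, -0.2, 0.6]
grip_width: 0.659
finger_force: 0.0
t: 2.7
eef_pos: [0.4769, 0.3303, 0.174]
ee_rot: [[-0.809, 0.588, 0.0], [0.588, 0.809, 0.0], [0.0, 0.0, -1.0]]
ft_force: [-0.7, 0.5, -1.0]
grip_width: 0.654
finger_force: 0.0
t 2.7 p [476.9 330.3 174. ] F [-0.7  0.5 -1. ] yaw 54.0 0.6543351427631134 0.0
[-7.00e-01  1.00e-01  1.08e+02]
```

View pics/g1.png

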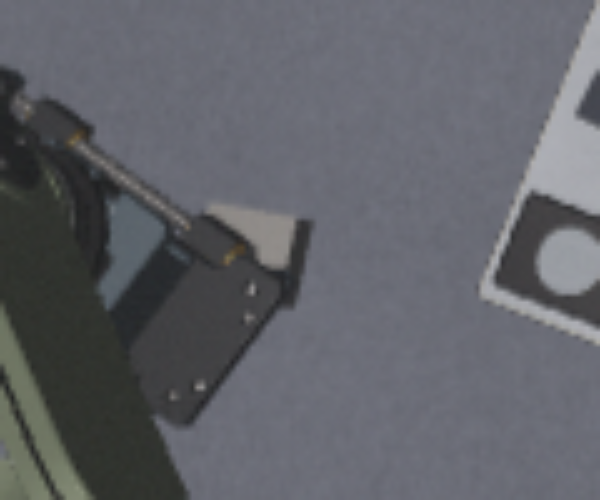

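The gripper hangs over the stand at crop pixel (260,240), aligned with the tab. I'll descend and grasp.

```bash

python3 -m creep '[[[0,0,15],0],[[0,0,15],0],[[0,0,15],0],[[0,0,15],0],[[0,0,15],0],[[0,0,15],0],[[0,0,12],0],[[0,0,6],0],[[0,0,0],0],[[0,0,0],0]]' | grep -E "pos|force"
python3 -m creep '[[[0,0,0],0],[[0,0,0],0],[[0,0,0],0],[[0,0,0],0],[[0,0,0],0],[[0,0,0],0],[[0,0,0],0],[[0,0,0],0],[[0,0,0],0],[[0,0,0],0]]' 0 40

```

```text
eef_pos: [0.4773, 0.3306, 0.0665]
ft_force: [0.7, -0.3, 0.1]
finger_force: 0.0
t: 5.25
eef_pos: [0.4771, 0.3305, 0.066]
ee_rot: [[-0.809, 0.588, 0.0], [0.588, 0.809, 0.001], [-0.0, 0.001, -1.0]]
ft_force: [2.6, 1.6, -1.4]
grip_width: 0.152
finger_force: 40.0
```

```bash

python3 -m creep '[[[0,0,-4],0],[[0,0,-12],0],[[0,0,-14],0],[[0,0,-15],0],[[0,0,-15],0],[[0,0,-15],0],[[0,0,-15],0],[[0,0,0],0],[[0,0,0],0],[[0,0,0],0]]' | grep -E "pos|force"
python3 -m creep '[[[-34,-20.6,0],0],[[-34,-20.6,0],0],[[-34,-20.6,0],0],[[-34,-20.6,0],0],[[-34,-20.6,0],0],[[-34,-20.6,0],0],[[-34,-20.6,0],0],[[-34,-20.6,0],0],[[-34,-20.6,0],0],[[0,0,0],0]]'
python3 -c "
from h import *
rep();s=ctrl.state()
c=ctrl.read_camera('scene')
z=s['eef_pos'][2]+.0188-.075
u,v=project(c,[*s['eef_pos'][:2],z]);print('tip exp',u,v,'head exp',project(c,[*s['eef_pos'][:2],z+.075]),'shaft top',project(c,[*s['eef_pos'][:2],z+.06]))
x,y=int(u)-45,int(v)-60;print(x,y);a=cv2.resize(c['img'][y:y+90,x:x+90],None,fx=6,fy=6,interpolation=2)
cv2.imwrite('pics/s2.png',a)"
```

```text
eef_pos: [0.4765, 0.33, 0.1552]
ft_force: [0.4, 0.6, -0.5]
finger_force: 40.0
t: 7.75
eef_pos: [0.616, -0.002, 0.155]
ee_rot: [[-0.807, 0.591, -0.001], [0.591, 0.807, -0.0], [0.0, -0.001, -1.0]]
ft_force: [0.1, 0.7, -0.9]
grip_width: 0.15
finger_force: 40.0
t 7.75 p [616.  -2. 155.] F [ 0.1  0.7 -0.9] yaw 53.8 0.1497155132852521 39.9988067150116
tip exp 325.98825141874164 200.71184102548094 head exp [326.24282235 178.83992424] shaft top [326.19076218 183.3127664 ]
280 140
```

View pics/s2.png

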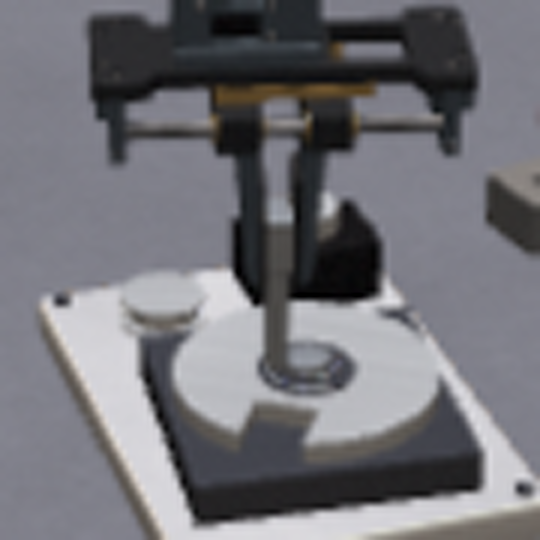

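The pin hangs upright: shaft column at crop x≈277, foot at (277,370), matching the expected position. The slot is open below at (280,425). I'll lower into the slot.

```bash

python3 -m creep '[[[1.6,1.4,5],0],[[0,0,7],0],[[0,0,7],0],[[0,0,7],0],[[0,0,7],0],[[0,0,6],0],[[0,0,5],0],[[0,0,3],0],[[0,0,0],0],[[0,0,0],0]]' | grep -E "pos|force"
python3 -c "
from h import *
rep();s=ctrl.state();A=np.array([.584,.046])
p=s['eef_pos'][:2];print('r,ang',np.linalg.norm(p-A),np.arctan2(*(p-A)[::-1]))
for a in np.linspace(-.97,.02,10)[1:]:
    q=A+.055*np.array([np.cos(a),np.sin(a)]);d=np.array([*(q-p),0]);print(a.round(2),q.round(4),(s['ee_rot'].T@d*1000).round(1));p=q
"
```

```text
eef_pos: [0.6151, 0.0025, 0.1092]
ft_force: [-0.6, -0.1, -0.9]
finger_force: 40.0
t 9.05 p [615.1   2.5 109.2] F [-0.6 -0.1 -0.9] yaw 54.0 0.1507240191558766 39.99904990196228
r,ang 0.05349719767999604 -0.9497966253536312
-0.86 [0.6199 0.0043] [-2.8  4.3  0. ]
-0.75 [0.6242 0.0085] [-1.1  6.   0. ]
-0.64 [0.6281 0.0132] [-0.4  6.   0. ]
-0.53 [0.6315 0.0182] [0.3 6.  0. ]
-0.42 [0.6342 0.0236] [0.9 6.  0. ]
-0.31 [0.6364 0.0292] [1.6 5.8 0. ]
-0.2 [0.6379 0.0351] [2.2 5.6 0. ]
-0.09 [0.6388 0.0411] [2.8 5.4 0. ]
0.02 [0.639  0.0471] [3.4 5.  0. ]
```

```bash

python3 -m creep '[[[-2.8,4.3,0],0],[[-1.1,6,0],0],[[-0.4,6,0],0],[[0.3,6,0],0],[[0.9,6,0],0],[[1.6,5.8,0],0],[[2.2,5.6,0],0],[[2.8,5.4,0],0],[[3.4,5,0],0],[[0,0,0],0]]' | grep -E "pos|force"
cat >> h.py <<'E'
A=np.array([.584,.046])
def pol():
    rep();s=ctrl.state();p=s['eef_pos'][:2]-A;print('r,ang',np.linalg.norm(p).round(4),np.arctan2(p[1],p[0]).round(3))
    for a in np.arange(-.04,.61,.04):
        q=.055*np.array([np.cos(a),np.sin(a)]);print(a.round(2),(s['ee_rot'].T@np.array([*(q-p),0])*1000).round(1),end=';')
E
python3 -c "
from h import *
pol()
c=ctrl.read_camera('scene')
a=cv2.resize(c['img'][150:240,280:370],None,fx=6,fy=6,interpolation=2)
cv2.imwrite('pics/s3.png',a)"
```

```text
eef_pos: [0.6389, 0.0472, 0.1087]
ft_force: [-2.9, -2.8, -1.7]
finger_force: 40.0
t 10.3 p [638.9  47.2 108.7] F [-2.9 -2.8 -1.7] yaw 54.0 0.1545370560681707 39.999650716781616
r,ang 0.0549 0.023
-0.04 [-2.  -2.8  0. ];0.0 [-0.8 -1.   0. ];0.04 [ 0.5  0.8 -0. ];0.08 [ 1.9  2.5 -0. ];0.12 [ 3.4  4.1 -0. ];0.16 [ 4.9  5.7 -0. ];0.2 [ 6.5  7.2 -0. ];0.24 [ 8.2  8.7 -0. ];0.28 [ 9.9 10.1 -0. ];0.32 [11.6 11.4 -0. ];0.36 [13.5 12.6 -0. ];0.4 [15.3 13.8 -0. ];0.44 [17.2 14.9 -0. ];0.48 [19.2 15.9 -0. ];0.52 [21.2 16.9 -0. ];0.56 [23.2 17.7 -0. ];0.6 [25.2 18.5 -0. ];
```

View pics/s3.png

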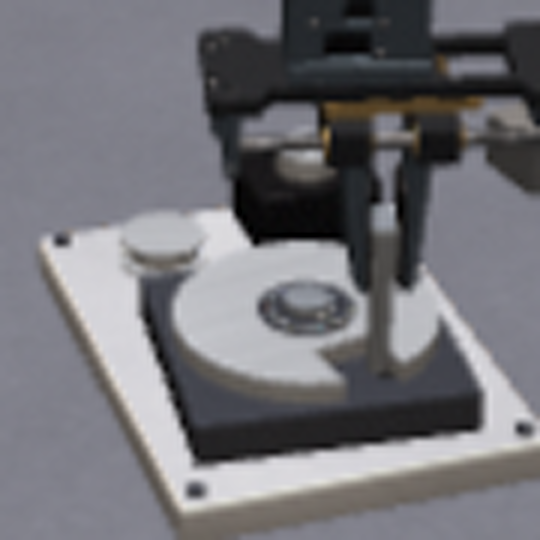

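The pin, at crop (383,370), has turned the wheel: the slot now runs from (340,350) to (410,370), with the pin against its far side. First probe down to learn the stiffness.

```bash

python3 -m creep '[[[0,0,1],0],[[0,0,1],0],[[0,0,1],0],[[0,0,1],0],[[0,0,0.5],0],[[0,0,0.5],0],[[0,0,0],0],[[0,0,0],0],[[0,0,0],0],[[0,0,0],0]]' | grep -E "t:|pos|force"

```

```text
t: 11.6
eef_pos: [0.6397, 0.0471, 0.1049]
ee_rot: [[-0.809, 0.588, 0.003], [0.588, 0.809, 0.0], [-0.002, 0.002, -1.0]]
ft_force: [0.0, -1.8, 6.3]
finger_force: 40.0
```

```bash
f(){ grep -E "t:|pos|ft_" | tr '\n' ' ';echo; }
python3 -m creep '[[[0,0,-2],0],[[1.2,1.5,0],0],[[0,0,2.7],0],[[0,0,0],0],[[0,0,0],0],[[0,0,0],0],[[0,0,0],0],[[0,0,0],0],[[0,0,0],0],[[0,0,0],0]]' | f
python3 -m creep '[[[0,0,-2],0],[[1.4,1.6,0],0],[[0,0,2],0],[[0,0,0],0],[[0,0,0],0],[[0,0,0],0],[[0,0,0],0],[[0,0,0],0],[[0,0,0],0],[[0,0,0],0]]' | f
python3 -m creep '[[[0,0,-2],0],[[1.5,1.6,0],0],[[0,0,2],0],[[0,0,0],0],[[0,0,0],0],[[0,0,0],0],[[0,0,0],0],[[0,0,0],0],[[0,0,0],0],[[0,0,0],0]]' | f
python3 -m creep '[[[0,0,-2],0],[[1.5,1.5,0],0],[[0,0,2],0],[[0,0,0],0],[[0,0,0],0],[[0,0,0],0],[[0,0,0],0],[[0,0,0],0],[[0,0,0],0],[[0,0,0],0]]' | f
python3 -c "
from h import *
pol()"
```

```text
t: 12.85 eef_pos: [0.6386, 0.0492, 0.1047] ee_rot: [[-0.809, 0.588, 0.001], [0.588, 0.809, 0.0], [-0.0, 0.001, -1.0]] ft_force: [-2.0, -2.2, 8.7] 
t: 14.1 eef_pos: [0.6383, 0.0513, 0.1043] ee_rot: [[-0.809, 0.588, 0.0], [0.588, 0.809, 0.0], [0.0, 0.0, -1.0]] ft_force: [-2.3, -2.9, 7.2] 
t: 15.35 eef_pos: [0.6382, 0.0533, 0.1031] ee_rot: [[-0.809, 0.588, -0.0], [0.588, 0.809, 0.0], [0.0, -0.0, -1.0]] ft_force: [0.0, -3.4, -2.0] 
t: 16.6 eef_pos: [0.6382, 0.0554, 0.1033] ee_rot: [[-0.809, 0.588, 0.001], [0.588, 0.809, 0.0], [-0.0, 0.0, -1.0]] ft_force: [-0.2, -2.3, 2.1] 
t 16.6 p [638.2  55.4 103.3] F [-0.2 -2.3  2.1] yaw 54.0 0.15528291088379523 40.00007092952728
r,ang 0.055 0.172
-0.04 [-7.5 -8.9 -0. ];0.0 [-6.2 -7.1 -0. ];0.04 [-4.9 -5.4 -0. ];0.08 [-3.5 -3.7 -0. ];0.12 [-2. -2. -0.];0.16 [-0.5 -0.4 -0. ];0.2 [1.1 1.1 0. ];0.24 [2.8 2.5 0. ];0.28 [4.5 3.9 0. ];0.32 [6.2 5.2 0. ];0.36 [8.  6.5 0. ];0.4 [ 9.9  7.7 -0. ];0.44 [11.8  8.8 -0. ];0.48 [13.8  9.8 -0. ];0.52 [15.7 10.7 -0. ];0.56 [17.8 11.6 -0. ];0.6 [19.8 12.4 -0. ];
```

The pin dropped in (no vertical force, z about 1.5 mm lower). I'll shift back slightly and push in a little.

```bash
f(){ grep -E "t:|pos|ft_" | tr '\n' ' ';echo; }
python3 -m creep '[[[-0.5,-0.5,0],0],[[0,0,1],0],[[0,0,1],0],[[0,0,1],0],[[0,0,1],0],[[0,0,1],0],[[0,0,0],0],[[0,0,0],0],[[0,0,0],0],[[0,0,0],0]]' | f
```

```text
t: 17.85 eef_pos: [0.6379, 0.0547, 0.0981] ee_rot: [[-0.809, 0.588, -0.0], [0.588, 0.809, 0.0], [0.0, -0.0, -1.0]] ft_force: [-0.6, -2.7, -0.5]
```

```bash
f(){ grep -E "t:|pos|ft_" | tr '\n' ' ';echo; }
python3 -m creep '[[[0,0,2],0],[[0,0,2],0],[[0,0,2],0],[[0,0,2],0],[[0,0,2],0],[[0,0,2],0],[[0,0,2],0],[[0,0,0],0],[[0,0,0],0],[[0,0,0],0]]' | f
python3 -m creep '[[[0,0,1],0],[[0,0,0.8],0],[[0,0,0.7],0],[[0,0,0.7],0],[[0,0,0.5],0],[[0,0,0],0],[[0,0,0],0],[[0,0,0],0],[[0,0,0],0],[[0,0,0],0]]' | f
```

```text
t: 19.1 eef_pos: [0.6379, 0.0547, 0.0839] ee_rot: [[-0.809, 0.588, -0.0], [0.588, 0.809, 0.0], [0.0, -0.0, -1.0]] ft_force: [0.9, -3.2, -2.0] 
t: 20.35 eef_pos: [0.6381, 0.0547, 0.0809] ee_rot: [[-0.809, 0.588, 0.0], [0.588, 0.809, 0.0], [-0.0, 0.0, -1.0]] ft_force: [-0.2, -3.3, 5.4]
```

It bottomed out at 24 mm below plate contact, so the pin is home. I'll release, back off and inspect.

```bash
f(){ grep -E "t:|pos|ft_|grip|fing" | tr '\n' ' ';echo; }
python3 -m creep '[[[0,0,0],0],[[0,0,0],0],[[0,0,0],0],[[0,0,0],0],[[0,0,0],0],[[0,0,0],0],[[0,0,0],0],[[0,0,0],0],[[0,0,0],0],[[0,0,0],0]]' 45 | f
python3 -m creep '[[[0,0,-8],0],[[0,0,-14],0],[[0,0,-15],0],[[0,0,-15],0],[[0,0,-15],0],[[0,0,-15],0],[[0,0,-15],0],[[0,0,-15],0],[[0,0,0],0],[[0,0,0],0]]'|f
python3 -m creep '[[[25,25,-5],0],[[25,25,-5],0],[[25,25,-5],0],[[25,25,-5],0],[[25,25,-5],0],[[25,25,-5],0],[[25,25,-5],0],[[25,25,-5],0],[[0,0,0],0],[[0,0,0],0]]'|f
python3 -c "
from h import *
c=ctrl.read_camera('scene');a=cv2.resize(c['img'][150:240,280:370],None,fx=4.4,fy=4.4,interpolation=2)
d=ctrl.read_camera('top');b=cv2.resize(d['img'][150:250,250:350],(396,396),interpolation=2)
cv2.imwrite('pics/s4.png',np.hstack([a,b]));print(project(c,[.638,.0547,.1])-[280,150],project(c,[.638,.0547,.115])-[280,150])
cv2.imwrite('pics/s5.png',c['img'])"
```

```text
t: 21.6 eef_pos: [0.638, 0.0547, 0.0805] ee_rot: [[-0.809, 0.588, 0.0], [0.588, 0.809, 0.0], [0.0, 0.0, -1.0]] ft_force: [-0.5, 0.3, -0.8] grip_width: 0.496 finger_force: 0.0 
t: 22.85 eef_pos: [0.6377, 0.0547, 0.1921] ee_rot: [[-0.809, 0.588, -0.001], [0.588, 0.809, 0.0], [0.001, -0.001, -1.0]] ft_force: [-0.6, -0.8, -0.3] grip_width: 0.493 finger_force: 0.0 
t: 24.1 eef_pos: [0.5936, 0.3334, 0.2316] ee_rot: [[-0.809, 0.588, -0.001], [0.588, 0.809, -0.001], [0.0, -0.002, -1.0]] ft_force: [0.5, -0.7, 0.8] grip_width: 0.494 finger_force: 0.0 
[64.93852057 47.04936945] [65.09146274 42.79901661]
```

View pics/s4.png

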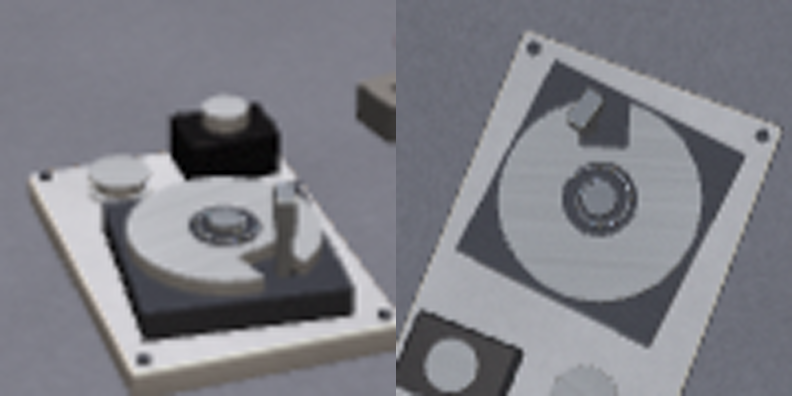

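View pics/s5.png

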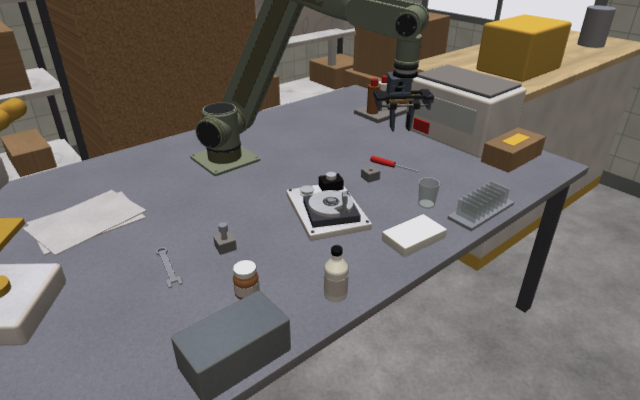

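The pin stands upright, with its head top at (65,42.5) in crop units against (65.1,42.8) predicted for fully home. The slot's side rests on it and the bystanders look unmoved, so I'm handing in.

```bash
python3 -c "
from cell import ctrl
print(ctrl.job_done())"
```

```text
the job is handed in; nothing more can be done
None
```

The locking pin stands upright and fully home in the plate's hole, holding the wheel back against its spring with the arm clear; the other things look unmoved, and the job was handed in at about 24 s of the 67 s allowed.

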